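# Book an overhauled filter set back into stores

### The job

Book this overhauled filter set back into stores: check the brass guide shoe by standing it on its foot between the jaws of the bench caliper, letting go of it, and sliding the red-handled jaw shut until both jaws bear squarely on the foot, held pressed there with several newtons for a moment; then draw the jaw well open again, leave it so, and put the shoe upright on its foot in the red bin. Close the neck of every housing on the bench with a yellow tapered plug, pushed fully home so that its flange sits on the rim; the housings stay upright and any spare plugs may stay in their rack. Leave the bearing and the grease tin where they are.

Things in the scene. Friction and masses are not known exactly. Their poses are not given: they have to be found in the camera images.
- shoe: brass guide shoe, the part to be checked: a foot 80 x 34 x 20 mm (x, y, z) with a rib 60 x 16 mm standing 36 mm high on top of it (56 mm overall, about 0.35 kg). Origin at the centre of the underside; x along the rib, z up. Grip it by the rib, across y. It stands loose on the bench, foot down
- caliper: grey bench caliper, fixed to the bench: base plate 100 x 250 mm, 15 mm thick, with a fixed steel jaw 64 mm wide (x) and 19 mm high above the plate (top at 34 mm). Origin on the bench level, below the middle of the fixed jaw's face. That face looks to -y of this frame; the sliding jaw faces it from the -y side and closes towards +y
- nest (a point): point on top of the caliper's base plate (15 mm above the bench) at the foot of the fixed jaw's face, mid-width; axes as the caliper. The free space between the jaws runs from here to -y as far as the jaw's opening
- opening (a joint): opening of the caliper: distance in m between the two jaw faces, 0 to 0.088; grows as the sliding jaw is drawn to -y of the caliper. The jaw drags with about 2 N and stays where it is left
- jaw: steel measuring jaw on the slide (64 mm wide, tops out 34.5 mm above the bench); origin at bench level below the middle of its face, which looks to +y of the caliper
- jaw_grip (a point): top of the red upright handle of the sliding jaw, 98.5 mm above the bench and 55 mm behind (to -y of) its face; the handle is 16 mm thick along y, 24 mm along x and 72 mm tall. Below it the jaw's carriage, 72 mm wide, tops out 26.5 mm above the bench
- bin: open red plastic bin 130 x 150 x 60 mm (x, y, z), fixed, walls 4 mm; origin at the centre of its underside
- bin_floor (a point): centre of the bin's inner floor, 5 mm above the bench; inside it is 122 x 142 mm
- rack: grey plug rack, fixed, 60 x 280 x 32 mm, with five holes in a row along its y, 52 mm apart, each with a plug standing in it, its flange on the rack; origin at the centre of its underside
- plug0: yellow tapered plug, 62 mm tall, 35 g: from the tip up a taper 28 mm long (16 mm diameter at the tip, 22 mm at its top), a flange 32 mm in diameter and 4 mm thick, and a round grip 22 mm in diameter and 30 mm high. Origin at the centre of the tip, z up along the plug; the flange's underside is 28 mm up, its top 32 mm. All five are alike
- plug1: yellow tapered plug, 62 mm tall, 35 g: from the tip up a taper 28 mm long (16 mm diameter at the tip, 22 mm at its top), a flange 32 mm in diameter and 4 mm thick, and a round grip 22 mm in diameter and 30 mm high. Origin at the centre of the tip, z up along the plug; the flange's underside is 28 mm up, its top 32 mm. All five are alike
- plug2: yellow tapered plug, 62 mm tall, 35 g: from the tip up a taper 28 mm long (16 mm diameter at the tip, 22 mm at its top), a flange 32 mm in diameter and 4 mm thick, and a round grip 22 mm in diameter and 30 mm high. Origin at the centre of the tip, z up along the plug; the flange's underside is 28 mm up, its top 32 mm. All five are alike
- plug3: yellow tapered plug, 62 mm tall, 35 g: from the tip up a taper 28 mm long (16 mm diameter at the tip, 22 mm at its top), a flange 32 mm in diameter and 4 mm thick, and a round grip 22 mm in diameter and 30 mm high. Origin at the centre of the tip, z up along the plug; the flange's underside is 28 mm up, its top 32 mm. All five are alike
- plug4: yellow tapered plug, 62 mm tall, 35 g: from the tip up a taper 28 mm long (16 mm diameter at the tip, 22 mm at its top), a flange 32 mm in diameter and 4 mm thick, and a round grip 22 mm in diameter and 30 mm high. Origin at the centre of the tip, z up along the plug; the flange's underside is 28 mm up, its top 32 mm. All five are alike
- housing0: dark necked oil-filter housing standing loose on the bench (0.95 kg), 68 mm in diameter, with a bright neck on top, overall 95 mm high; origin at the centre of its underside, z up. The neck's bore is 25 mm wide and 37 mm deep, its outside 36 mm wide, its rim 95 mm above the origin. A plug fits with its taper in the bore and its flange on the rim. May be absent
- housing1: dark necked oil-filter housing standing loose on the bench (0.95 kg), 68 mm in diameter, with a bright neck on top, overall 95 mm high; origin at the centre of its underside, z up. The neck's bore is 25 mm wide and 37 mm deep, its outside 36 mm wide, its rim 95 mm above the origin. A plug fits with its taper in the bore and its flange on the rim. May be absent
- housing2: dark necked oil-filter housing standing loose on the bench (0.95 kg), 68 mm in diameter, with a bright neck on top, overall 95 mm high; origin at the centre of its underside, z up. The neck's bore is 25 mm wide and 37 mm deep, its outside 36 mm wide, its rim 95 mm above the origin. A plug fits with its taper in the bore and its flange on the rim. May be absent
- housing3: dark necked oil-filter housing standing loose on the bench (0.95 kg), 68 mm in diameter, with a bright neck on top, overall 95 mm high; origin at the centre of its underside, z up. The neck's bore is 25 mm wide and 37 mm deep, its outside 36 mm wide, its rim 95 mm above the origin. A plug fits with its taper in the bore and its flange on the rim. May be absent
- grease: bystander: grey grease tin, 50 mm across, 90 mm high; not part of the job
- bearing: bystander: steel bearing ring, 52 mm across, 16 mm high; not part of the job

How it is judged:
By the outcome, as a careful person would: the job done as asked, in the order asked, and still so for the second after the job is handed in, with the robot touching nothing.
Of housing0, housing1, housing2, housing3 only 2 to 4 are there at a start; the rules pass over those that are not, and their reading is None.
At some moment in a run one of shoe may be knocked a few centimetres aside while the robot is not near it.
Once in a run the grip may slacken for a moment while it holds something.
It also fails if it takes over 210 s, if anything falls off the work surface, if the arm or the gripper's body presses on something with over 40 N, if the wrist force passes 120 N, or if a joint passes its speed limit or range.

### The arm

A 6-joint arm with a two-finger parallel gripper is mounted at the origin on the work surface. World frame = base frame: x ahead of the robot, y to its left, z up, the work surface at z = 0. Lengths are in m, angles in rad, forces in N, time in s.
With the tool pointing down it reaches from about 0.35 to 1 m from the base axis. Payload 7.1 kg.
Tool frame: the origin (TCP) lies between the finger pads; the fingertips stand 22 mm ahead of it and the grasp point (between the pads) lies 3 mm ahead of it; z points along the fingers, y is the line along which they close (so a half turn about z gives the same grasp; the last joint's range is limited). The gripper opens to 85 mm and grips with 20 to 120 N. Pads are 22 mm wide; open, the fingers measure 114 mm over their backs; the gripper's body (76 mm by 85 mm) begins 54 mm behind the grasp point. The pads swing forward as they close: fully open they stand 13 mm farther back than shut.
Start: joints at [-1.258, 0.423, 1.63, -0, 1.089, -0.019], TCP at [0.204, -0.591, 0.253] pointing down, gripper open.
Joint ranges: [-3, 3], [-0.9, 2.11], [0.09, 2.58], [-1.31, 4.45], [0.11, 2.69], [-2.54, 2.54]. Speed limits (rad/s): [2.39, 2.39, 3.01, 3.14, 3.14, 3.14].

### API

Orientations are given as a rotation vector (axis times angle).
In Python, from rig import manip gives the robot as it stands. The module is installed in compiled form; this text tells all that it offers. Calls block until the motion is done:
- manip.move_to(position, orientation): joint-space move of the TCP to a pose.
- manip.servo_line(position, orientation=None, rate=0.15): straight line of the TCP; orientation=None keeps the orientation; rate is the mean speed in m/s.
- manip.set_joints(angles): joint-space move.
- manip.command_gripper(opening, f_grip=None): finger opening in m; f_grip is the grip in N (None keeps the last); returns when the fingers have stopped.
- manip.hold(seconds).
- manip.solve_ik(position, orientation): joint angles nearest the present ones, or None.
- manip.camera(name): name is "scene" or "top"; returns a dict with "image" (400x640x3 uint8, red, green, blue), "fx", "fy", "cx", "cy" (pixels), "cam_to_world" (4x4, takes a point from camera to world coordinates). Camera axes: x right, y down, z forward; pixel columns grow to the right and rows downward; lengths in m; the calibration is good to about 2 mm. A picture is of the moment at which its call begins. There is no depth.
A pose or a line that the arm cannot do raises manip.IKError and nothing moves.
- manip.sign_off(): hands the job in; it is judged then, once.
Readings, each from a call of its own:
- manip.get_time(): time.
- manip.get_joint_positions(): joint angles.
- manip.get_joint_vel(): joint speeds.
- manip.get_tau(): joint torques, N m.
- manip.get_position(): TCP position.
- manip.get_ee_rot(): TCP orientation.
- manip.get_contact_force(): force on the tool from outside, world axes, zero at the start.
- manip.get_torque(): the same for the moment, N m.
- manip.get_width(): finger opening in m.
- manip.get_grip_force(): force on a finger pad.
Only numpy, scipy, OpenCV 4.12 (cv2) and the standard library are available. Lean on these libraries where they do the work, as an engineer would, in place of code of your own. Each camera call takes 0.05 s, during which the arm holds its last target. There are 200 camera calls.

## Working session

There is one attempt and no reset: what is moved stays moved. The work goes in short steps, each a Python script; the robot and the scene stay as the last script left them, time stands still between calls to the robot, and variables do not carry over. Pictures are saved under pics/ and viewed, at most 14 in all, crops included, and the job is handed in when it is done.

```bash
mkdir -p pics; ls; python3 - <<'E'
from rig import manip
import cv2,numpy as np
for n in("top","scene"):
    c=manip.camera(n); cv2.imwrite(f"pics/{n}0.png",c["image"][:,:,::-1]); print(n,c["fx"],c["fy"],c["cx"],c["cy"]);print(np.round(c["cam_to_world"],4))
print(manip.get_time(),manip.get_ee_rot(),manip.get_width())
E
```

```text
pics
top 445.40580641672943 445.40580641672943 315.38006501397007 208.19026813998153
[[ 1.2300e-02 -9.8140e-01  1.9160e-01  3.5900e-01]
 [-9.9990e-01 -1.2100e-02  1.9000e-03 -1.2300e-02]
 [ 5.0000e-04 -1.9170e-01 -9.8150e-01  1.2449e+00]
 [ 0.0000e+00  0.0000e+00  0.0000e+00  1.0000e+00]]
scene 425.2718166134487 425.2718166134487 309.02824585060114 199.12957076290465
[[ 1.4070e-01  5.7490e-01 -8.0600e-01  1.4187e+00]
 [ 9.9000e-01 -8.1800e-02  1.1450e-01 -1.3440e-01]
 [-1.0000e-04 -8.1410e-01 -5.8070e-01  6.9830e-01]
 [ 0.0000e+00  0.0000e+00  0.0000e+00  1.0000e+00]]
0.1 [-3.09711092e+00 -5.18640071e-01  3.27902917e-04] 0.08563443620930968
```

View pics/top0.png

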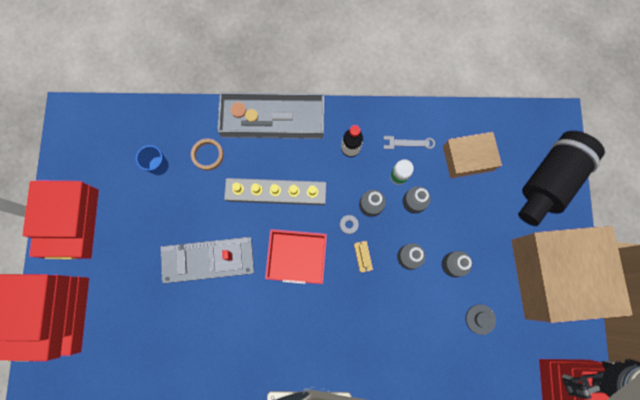

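View pics/scene0.png

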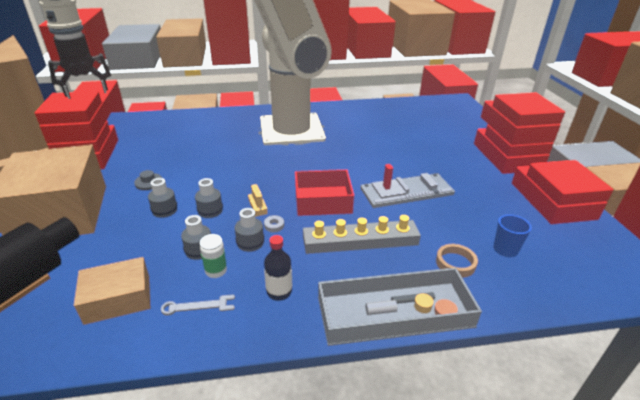

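The top view shows the caliper at about (207,260), the bin at (297,257), the shoe at (363,257) and the rack at (275,191). Four housings have necks near (376,199), (418,197), (412,255) and (459,263). Next I'll measure these with masks.

```bash
cat > h.py <<'E'
from rig import manip
import cv2,numpy as np
from scipy.spatial.transform import Rotation as R
def snap(n):
    c=manip.camera(n); c["hsv"]=cv2.cvtColor(c["image"],cv2.COLOR_RGB2HSV); return c
def ray(c,uv):
    T=c["cam_to_world"]; d=T[:3,:3]@np.array([(uv[0]-c["cx"])/c["fx"],(uv[1]-c["cy"])/c["fy"],1]); return T[:3,3],d
def onplane(c,uv,z):
    o,d=ray(c,uv); return (o+d*(z-o[2])/d[2])[:2]
def project(c,p):
    T=c["cam_to_world"]; q=T[:3,:3].T@(np.asarray(p)-T[:3,3]); return np.array([c["fx"]*q[0]/q[2]+c["cx"],c["fy"]*q[1]/q[2]+c["cy"]])
def blobs(m,amin=8):
    n,l,s,ce=cv2.connectedComponentsWithStats(m.astype(np.uint8),connectivity=8)
    return [(ce[i],s[i],l==i) for i in range(1,n) if s[i,4]>=amin]
E
python3 - <<'E'
from h import *
t=snap("top"); s=snap("scene")
for n,c,(x0,y0,x1,y1) in(("top",t,(150,140,510,300)),("scene",s,(110,150,510,290))):
    im=c["image"][y0:y1,x0:x1,::-1]; f=790/(x1-x0)
    cv2.imwrite(f"pics/{n}1.png",cv2.resize(im,None,fx=f,fy=f,interpolation=cv2.INTER_CUBIC))
def yel(c): h=c["hsv"]; return (h[...,0]>17)&(h[...,0]<35)&(h[...,1]>120)&(h[...,2]>120)
for ce,st,_ in blobs(yel(t)): print("Y",ce.round(1),st, onplane(t,ce,.06).round(4))
h=t["hsv"]
E
```

```text
Y [238.3 189.4] [234 185   8   8  39] [0.64   0.2014]
Y [257.  190.3] [253 186   8   8  39] [0.6382 0.15  ]
Y [275.1 191.5] [271 188   9   7  31] [0.6355 0.1005]
Y [293.7 192.2] [290 189   8   6  31] [0.6341 0.0496]
Y [312.1 193. ] [308 190   9   6  31] [ 6.324e-01 -4.000e-04]
Y [ 58. 257.] [ 46 257  25   1  25] [0.45   0.6711]
```

View pics/top1.png

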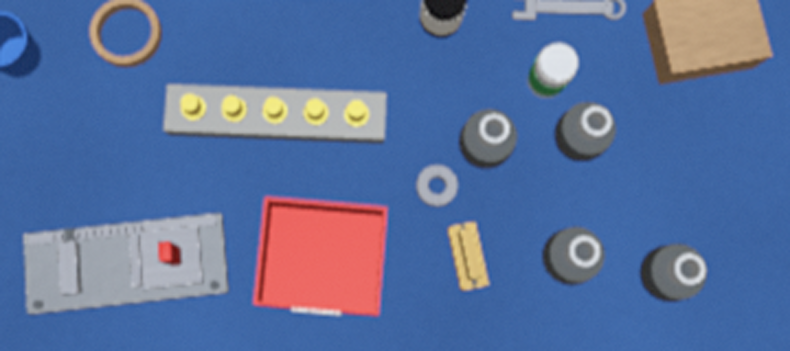

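View pics/scene1.png

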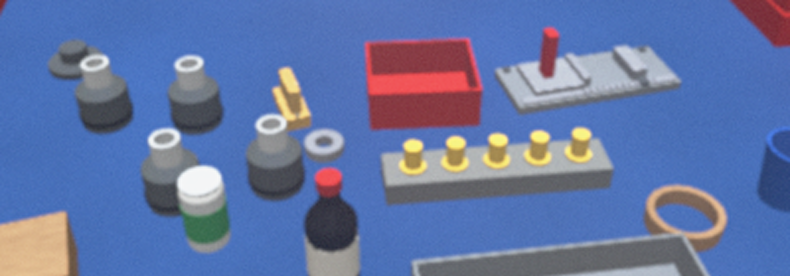

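```bash
cat >> h.py <<'E'
def brass(c): 
    h=c["hsv"]; return (h[...,0]>12)&(h[...,0]<30)&(h[...,1]>70)&(h[...,2]>80)
def rect(c,m,z):
    cn=max(cv2.findContours(m.astype(np.uint8),cv2.RETR_EXTERNAL,cv2.CHAIN_APPROX_NONE)[0],key=cv2.contourArea)
    P=np.array([onplane(c,p[0],z) for p in cn],np.float32); (ce,wh,a)=cv2.minAreaRect(P*1000)
    if wh[0]<wh[1]: a+=90; wh=wh[::-1]
    a=(a+90)%180-90
    return np.array(ce)/1000,np.array(wh),a   # a: direction of long side, deg from world x
def shoe(c,box):
    x0,y0,x1,y1=box; m=brass(c); k=np.zeros_like(m); k[y0:y1,x0:x1]=m[y0:y1,x0:x1]; return rect(c,k,.022)
E
python3 - <<'E'
from h import *
t=snap("top"); s=snap("scene")
print("shoe top",shoe(t,(335,230,390,290)))
print("shoe scene",shoe(s,(235,170,285,220)))
h=t["hsv"].astype(int)
neck=np.zeros(h.shape[:2],bool); neck[180:285,355:480]=((h[...,2]>165)&(h[...,1]<70))[180:285,355:480]
for ce,st,k in blobs(neck,12):
    p=np.argwhere(k)[:,::-1].astype(np.float32); (e,_)=cv2.minEnclosingCircle(p); print("neck",ce.round(1),np.round(e,1),st,onplane(t,st[:2]+(st[2:4]-1)/2,.095).round(4),onplane(t,ce,.095).round(4))
g=np.zeros_like(neck); g[230:290,155:258]=(h[...,1]<110)[230:290,155:258]
print("plate",rect(t,g,.012))
g=np.zeros_like(neck); g[175:208,218:335]=((h[...,1]<110)|((h[...,0]<40)))[175:208,218:335]
print("rack",rect(t,g,.03))
red=((h[...,0]<8)|(h[...,0]>170))&(h[...,1]>110)&(h[...,2]>70)
for ce,st,k in blobs(red,15):
    if 150<ce[0]<340 and 200<ce[1]: print("red",ce.round(1),st,onplane(t,ce,.09).round(4)); 
    if st[4]>1000 and 260<ce[0]<340: print("bin",rect(t,k,.06))
hs=s["hsv"]; red=((hs[...,0]<8)|(hs[...,0]>170))&(hs[...,1]>110)&(hs[...,2]>60)
for ce,st,k in blobs(red,15):
    if 370<ce[0]<410 and 150<ce[1]<200: print("redS",ce.round(1),st,onplane(s,(st[0]+st[2]/2,st[1]+1.5),.0985).round(4))
for n,c,(x0,y0,x1,y1) in(("top",t,(155,230,260,290)),):
    im=c["image"][y0:y1,x0:x1,::-1]; cv2.imwrite(f"pics/{n}2.png",cv2.resize(im,None,fx=7,fy=7,interpolation=cv2.INTER_CUBIC))
E
```

```text
shoe top (array([ 0.46519922, -0.1414657 ]), array([78.52030945, 34.29379272]), 11.989831924438477)
shoe scene (array([ 0.45792926, -0.14562694]), array([141.16514587,  35.64767075]), 9.709115982055664)
neck [421.5 194.5] [421.6 194.6] [415 188  14  14 100] [ 0.6239 -0.2905] [ 0.6238 -0.2905]
neck [375.1 197.9] [374.9 197.9] [369 192  13  13  91] [ 0.6129 -0.1673] [ 0.613  -0.1675]
neck [355.9 224. ] [355. 224.] [355 218   4  13  34] [ 0.5428 -0.118 ] [ 0.5428 -0.1166]
neck [416. 254.] [416. 254.] [409 247  15  15 100] [ 0.4664 -0.271 ] [ 0.4664 -0.2711]
neck [464.2 262. ] [464. 262.] [457 255  15  15 102] [ 0.4473 -0.3938] [ 0.4473 -0.3943]
plate (array([0.45190836, 0.28824207]), array([254.48562622, 104.17789459]), -82.99706697463989)
rack (array([0.64404474, 0.10404461]), array([284.66717529,  67.97679901]), 88.43963623046875)
red [295.9 256.2] [ 266  230   60   54 2751] [0.4573 0.0389]
bin (array([0.46027988, 0.04020223]), array([149.68986511, 130.07836914]), 85.87029266357422)
red [226.4 254.9] [222 250  10  10  81] [0.4584 0.2186]
redS [387.6 175.7] [384 164   8  25 132] [0.4599 0.2197]
```

View pics/top2.png

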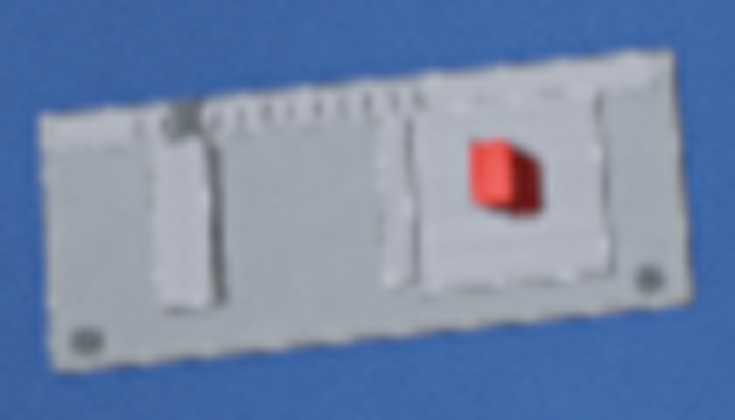

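The crop shows the fixed jaw's face at about top px (185.1,261.7), the sliding jaw's face at (209.9,259.3) and the handle top at (225,254.7). I'll refine these and the plugs with both views.

```bash
python3 - <<'E'
from h import *
t=snap("top"); s=snap("scene")
n=onplane(t,(185.1,261.7),.034); j=onplane(t,(209.9,259.3),.0345); hd=onplane(t,(225,254.7),.0985)
print(n,j,hd); a=np.radians(7); X=np.array([np.cos(a),np.sin(a)]); Y=np.array([-X[1],X[0]])
for q in(n,j,hd,np.array([.4519,.2882]),np.array([.4599,.2197])): print((q-n)@X,(q-n)@Y)
def yel(c,lo=90): h=c["hsv"]; return (h[...,0]>15)&(h[...,0]<38)&(h[...,1]>lo)&(h[...,2]>90)
for ce,st,_ in blobs(yel(t)):
    if 180<ce[1]<210: print("T",ce.round(1),st,onplane(t,ce,.05))
for ce,st,_ in blobs(yel(s)):
    if 200<ce[1]<250 and 300<ce[0]<430:print("S",ce.round(1),st,"top",onplane(s,(ce[0],st[1]+2.5),.066))
h=s["hsv"];v=(h[...,2]>165)&(h[...,1]<70)
for ce,st,_ in blobs(v,15):
    if 140<ce[0]<270 and 170<ce[1]<235: print("neckS",ce,st,onplane(s,(st[0]+st[2]/2,ce[1]),.095))
E
```

```text
[0.4435302 0.3407467] [0.45078716 0.27390375] [0.45818338 0.22065609]
0.0 0.0
-0.0009432382709975004 -0.06722911007102583
-9.141535302998986e-05 -0.12098124267754172
0.0019035762700954709 -0.05317504539540895
0.0014958954599733967 -0.12213941153008068
T [237.4 188.3] [233 183  11  12  95] [0.64549268 0.20562145]
T [256.2 189.2] [251 184  11  11  93] [0.64361877 0.15380477]
T [274.7 189.9] [270 185  11  11  89] [0.64225384 0.1028487 ]
T [293.4 190.6] [289 185  10  12  88] [0.64077725 0.05106229]
T [312.1 191.3] [307 186  11  11  87] [ 6.39541993e-01 -4.21673933e-04]
S [402.9 223.9] [396 215  13  17 155] top [0.64857431 0.20387118]
S [382.2 225.5] [376 217  13  17 158] top [0.64907409 0.1520834 ]
S [361.3 226.9] [355 218  13  17 160] top [0.64577951 0.1015394 ]
S [318.7 230. ] [313 221  13  18 155] top [ 0.64272256 -0.00112394]
S [340.2 228.6] [334 220  13  17 160] top [0.64617298 0.05001651]
neckS [157.46666667 181.46666667] [150 177  15  10  90] [ 0.44774746 -0.39358058]
neckS [205.31111111 182.16666667] [198 178  15   9  90] [ 0.46867167 -0.27010127]
neckS [256.36842105 186.94736842] [251 184  11   9  19] [ 0.50956481 -0.14034162]
neckS [246.95327103 212.55140187] [239 208  17  10 107] [ 0.6145289  -0.16561363]
neckS [192.66666667 220.01709402] [185 215  17  11 117] [ 0.62546556 -0.28850024]
```

```bash
cat >> h.py <<'E'
A=np.radians(7); CX=np.array([np.cos(A),np.sin(A)]); CY=np.array([-CX[1],CX[0]]); NEST=np.array([.4440,.3407])
def ori(phi):
    best=None; p0=manip.get_position()
    for k in(0,180):
        a=np.radians(phi+k); y=np.array([np.cos(a),np.sin(a),0]); z=np.array([0,0,-1.]); M=np.c_[np.cross(y,z),y,z]
        yield R.from_matrix(M).as_rotvec()
def above(xy,z,phi):
    c=[]
    for o in ori(phi):
        q=manip.solve_ik([*xy,z],o)
        if q is not None: c.append((abs(q[5]),o))
    o=min(c,key=lambda t:t[0])[1]; manip.move_to([*xy,z],o); return o
def line(xy,z,rate=.15): manip.servo_line([*xy,z],None,rate)
def up(z,rate=.2): p=manip.get_position(); manip.servo_line([p[0],p[1],z],None,rate)
def stat(*a): print(*a,"t%.1f"%manip.get_time(),"w%.4f"%manip.get_width(),"g%.0f"%manip.get_grip_force(),manip.get_position().round(4),np.round(manip.get_contact_force(),1))
E
python3 - <<'E'
from h import *
c=snap("top")
p,wh,a=shoe(c,(325,215,400,300)); print(p,wh,a)
above(p,.16,a+90); manip.command_gripper(.05,80); stat("above")
line(p,.046,.12); stat("down"); manip.command_gripper(0,80); stat("grip")
up(.10); manip.hold(.3); stat("lift")
up(.17)
q=NEST-CY*.030
above(q,.17,97); stat("over nest")
c=snap("top"); cv2.imwrite("pics/n.png",c["image"][::-1][:,:,::-1])
E
```

```text
[ 0.46514639 -0.14135507] [78.48101044 34.19289017] 11.724431037902832
above t2.8 w0.0502 g0 [ 0.4651 -0.1415  0.16  ] [-0.6  0.1 -0.4]
down t3.9 w0.0500 g0 [ 0.4656 -0.1415  0.0465] [-0.8 -0.3  0.3]
grip t4.3 w0.0149 g78 [ 0.4657 -0.1415  0.0467] [-0.9 -0.1  5.9]
lift t5.0 w0.0146 g78 [ 0.465  -0.1413  0.099 ] [-0.1  0.2 -3.5]
over nest t7.4 w0.0150 g78 [0.4477 0.3103 0.1695] [-0.4  0.3 -3.5]
```

```bash
cat >> h.py <<'E'
def touch(z0,zmin,f=4,step=.001,rate=.03):
    p=manip.get_position(); manip.servo_line([p[0],p[1],z0],None,.12); manip.hold(.2); f0=manip.get_contact_force()[2]; z=z0
    while z>zmin:
        z-=step; manip.servo_line([p[0],p[1],z],None,rate)
        if manip.get_contact_force()[2]-f0>f: break
    return z
E
python3 - <<'E'
from h import *
print(touch(.068,.058)); stat("placed"); 
manip.command_gripper(.035,80); stat("open")
up(.17)
hd=NEST-CY*.122+CX*.001
above(hd,.17,97); manip.command_gripper(.06,60)
c=snap("top")
im=c["image"][225:295,150:330,::-1]; cv2.imwrite("pics/p1.png",cv2.resize(im,None,fx=4.4,fy=4.4,interpolation=cv2.INTER_CUBIC)); stat()
s=snap("scene"); im=s["image"][140:220,340:480,::-1]; cv2.imwrite("pics/p2.png",cv2.resize(im,None,fx=5,fy=5,interpolation=cv2.INTER_CUBIC))
E
```

```text
0.061
placed t10.4 w0.0147 g79 [0.4479 0.3103 0.0617] [-2.4 -0.8  4.7]
open t10.7 w0.0350 g0 [0.448  0.3103 0.061 ] [-0.2 -0.2 -0.2]
t12.3 w0.0598 g0 [0.4597 0.2203 0.17  ] [-0.2  0.1  0.1]
```

View pics/p2.png

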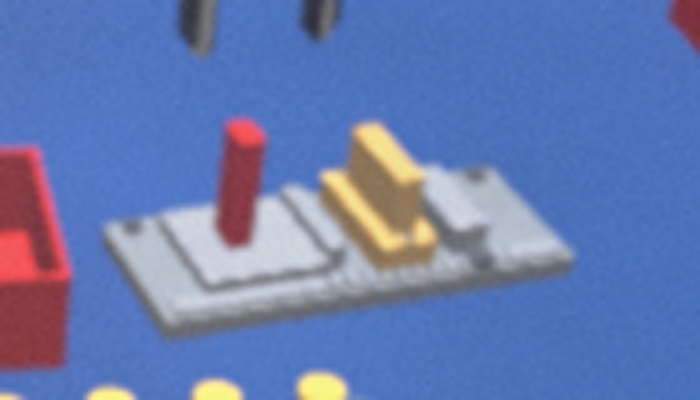

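The shoe stands upright on its foot between the jaws (about (378,195) in the crop), with the handle clear below the gripper. Now I'll close the jaw.

```bash
python3 - <<'E'
from h import *
hd=manip.get_position()[:2]
line(hd,.088,.12); stat("at handle"); manip.command_gripper(0,60); stat("gripped"); manip.hold(.2)
f0=manip.get_contact_force()[:2]@CY
p=manip.get_position()[:2]; d=0
def go(d,r=.02): q=p+CY*d; manip.servo_line([*q,.088],None,r)
go(.026,.04); d=.026; stat("near")
while d<.043:
    d+=.0007; go(d,.02); f=-(manip.get_contact_force()[:2]@CY-f0)
    if f>10: break
print("d",d,f); fs=[]
for i in range(12):
    manip.hold(.15); f=-(manip.get_contact_force()[:2]@CY-f0); fs.append(round(f,1))
    if f<8: d+=.0004; go(d)
print(fs); stat("pressed")
go(d-.051,.06); stat("opened")
manip.command_gripper(.06); up(.17); stat()
c=snap("top")
im=c["image"][225:295,150:330,::-1]; cv2.imwrite("pics/p3.png",cv2.resize(im,None,fx=4.4,fy=4.4,interpolation=cv2.INTER_CUBIC))
E
```

```text
at handle t13.2 w0.0597 g0 [0.4601 0.2204 0.0884] [0.2 0.9 0.2]
gripped t13.6 w0.0154 g59 [0.4601 0.2205 0.0887] [-0.8  0.2  5.6]
near t14.7 w0.0155 g59 [0.457  0.2464 0.0887] [-2.  -0.5  6.6]
d 0.03509999999999999 11.049695809604213
[np.float64(12.1), np.float64(10.9), np.float64(11.5), np.float64(11.9), np.float64(11.5), np.float64(11.7), np.float64(11.5), np.float64(10.9), np.float64(12.0), np.float64(11.2), np.float64(11.5), np.float64(11.7)]
pressed t19.7 w0.0152 g59 [0.4561 0.2538 0.0887] [  1.  -11.6   8.7]
opened t20.7 w0.0151 g59 [0.4621 0.2045 0.0888] [-2.3 -2.3  8.8]
t21.8 w0.0601 g0 [0.4618 0.2046 0.1697] [-0.3 -0.3  0.4]
```

View pics/p3.png

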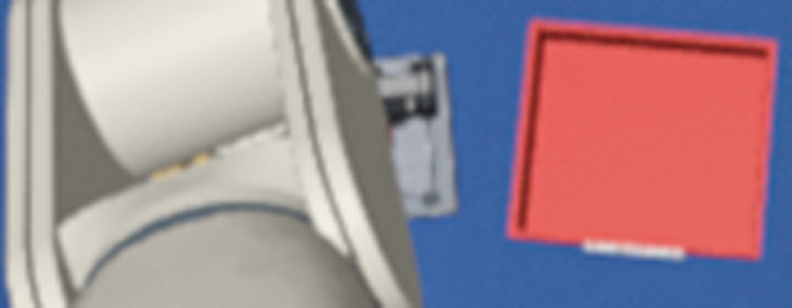

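The arm hides the shoe in the top view, though the jaw travelled to a gap of about 34 mm and held around 11.5 N. I'll check the shoe in the scene view before picking it up.

```bash
cat >> h.py <<'E'
def shoe_scene(s,q,r=40):
    "centre offset (px) of brass blob from where a shoe centre at q would show"
    e=project(s,q); m=brass(s); k=np.zeros_like(m); u,v=e.astype(int); k[v-r:v+r,u-r:u+r]=m[v-r:v+r,u-r:u+r]
    b=max(blobs(k),key=lambda b:b[1][4]); return b[0]-e,b[1]
E
python3 - <<'E'
from h import *
q=NEST-CY*.017+CX*0
above(q,.17,97); manip.command_gripper(.045,80)
s=snap("scene"); print(shoe_scene(s,[*q,.015+.024]))
im=s["image"][140:220,340:480,::-1]; cv2.imwrite("pics/p4.png",cv2.resize(im,None,fx=5,fy=5,interpolation=cv2.INTER_CUBIC))
E
```

```text
(array([0.9828565 , 0.83743449]), array([410, 165,  23,  27, 375], dtype=int32))
```

View pics/p4.png

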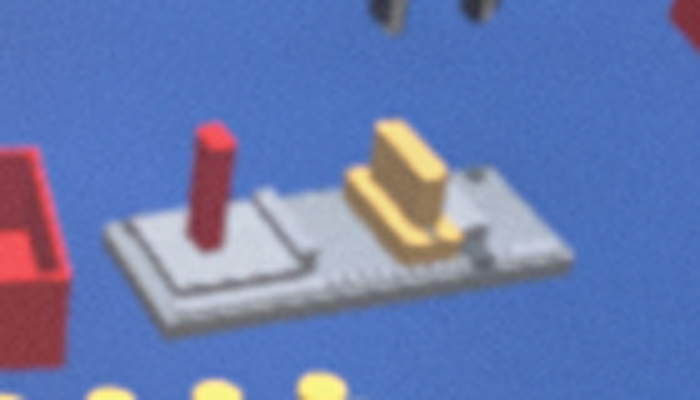

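The shoe is still standing squarely against the fixed jaw (about (400,195) in the crop) and the sliding jaw is well open. Next it goes to the bin.

```bash
python3 - <<'E'
from h import *
q=manip.get_position()[:2]
line(q,.062,.12); manip.command_gripper(0,80); stat("grip")
up(.11); manip.hold(.2); stat("lift"); up(.18)
b=np.array([.460,.040]); above(b,.18,86); stat("over bin")
print(touch(.060,.047)); stat("placed")
manip.command_gripper(.04,80); up(.20); stat("rel")
p=np.array([.6427,.1025]); P0=p-np.array([.003,.104]); above(P0,.2,0); 
c=snap("top"); s=snap("scene")
print(shoe_scene(s,[.46,.04,.029]))
a=c["image"][190:300,150:350,::-1]; a=cv2.resize(a,None,fx=3,fy=3,interpolation=cv2.INTER_CUBIC); b=cv2.resize(s["image"][140:220,270:430,::-1],(600,270)); cv2.imwrite("pics/p5.png",np.vstack([a,b]))
E
```

```text
grip t24.1 w0.0146 g79 [0.4469 0.3234 0.0629] [-0.3  0.6  5.8]
lift t24.7 w0.0148 g78 [0.446  0.3228 0.1086] [-0.8 -0.5 -3. ]
over bin t26.3 w0.0152 g78 [0.4602 0.0406 0.1797] [ 0.9  0.7 -2.1]
0.05099999999999999
placed t29.9 w0.0148 g80 [0.4602 0.0407 0.0519] [-3.5  0.3 11.7]
rel t31.2 w0.0399 g0 [0.4596 0.0406 0.1992] [ 0.4 -0.4  0.6]
(array([-6.15771819, -2.13463777]), array([312, 180,  13,  16, 109], dtype=int32))
```

View pics/p5.png

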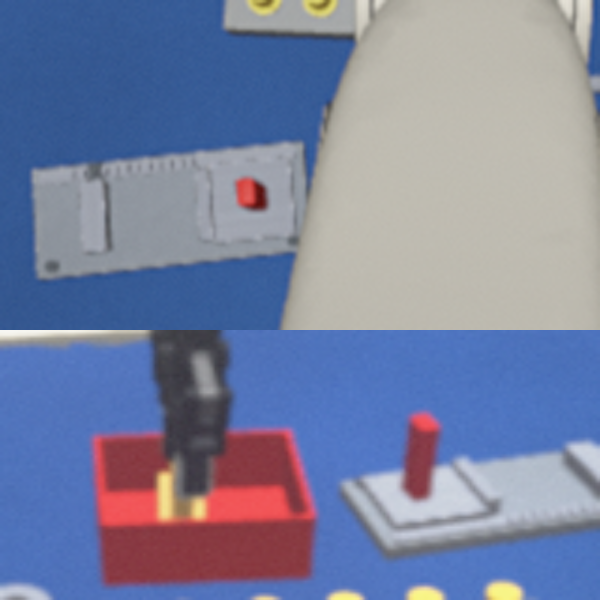

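The shoe stands in the bin, near (183,490) in the lower panel, and the caliper is open. I'll start on the first plug.

```bash
cat >> h.py <<'E'
H=dict(A=(.6137,-.1665),B=(.6247,-.2895),C=(.4675,-.2707),D=(.4475,-.3938))
def plug(k): return np.array([.6435+.0017*k,.1025+.0518*k])
def pick(k,F=60):
    q=plug(k); above(q,.20,2); manip.command_gripper(.045,F); line(q,.062,.15); manip.command_gripper(0,F); stat("grip")
    up(.12); manip.hold(.1); stat("lift"); up(.20)
def put(h,F=60):
    q=np.array(h); above(q,.20,0); stat("over")
    p=manip.get_position(); manip.servo_line([*q,.150],None,.1); manip.hold(.2); f0=manip.get_contact_force(); z=.150
    while z>.118:
        z-=.001; manip.servo_line([*q,z],None,.03); f=manip.get_contact_force()-f0
        if f[2]>10 or np.hypot(*f[:2])>12: break
    stat("in z",round(z,4))
E
python3 - <<'E'
from h import *
pick(-2); put(H["A"])
E
```

```text
grip t34.4 w0.0202 g59 [ 0.6409 -0.0011  0.0633] [-0.7  0.3  6.4]
lift t35.0 w0.0199 g59 [ 0.6401 -0.0011  0.1191] [-0.  -0.6  0.3]
over t36.2 w0.0202 g59 [ 0.6129 -0.1665  0.1985] [ 0.6  0.2 -0.8]
in z 0.125 t43.3 w0.0201 g61 [ 0.6136 -0.1669  0.1265] [-8.3 -3.2 12.5]
```

```bash
cat >> h.py <<'E'
def release():
    manip.command_gripper(.04); up(.20)
def look(name):
    s=snap("scene"); cv2.imwrite(f"pics/{name}.png",cv2.resize(s["image"][160:260,130:440,::-1],None,fx=2.5,fy=2.5,interpolation=cv2.INTER_CUBIC))
    h=s["hsv"]; m=(h[...,0]>15)&(h[...,0]<38)&(h[...,1]>90)&(h[...,2]>90)
    for n,q in H.items():
        e=project(s,[*q,.112]); v=[b[0]-e for b in blobs(m) if np.linalg.norm(b[0]-e)<14]; print(n,[x.round(1) for x in v])
E
python3 - <<'E'
from h import *
release(); above(plug(-1),.2,2); look("p6")
E
```

```text
A [array([-0.1,  0.8])]
B []
C []
D []
```

View pics/p6.png

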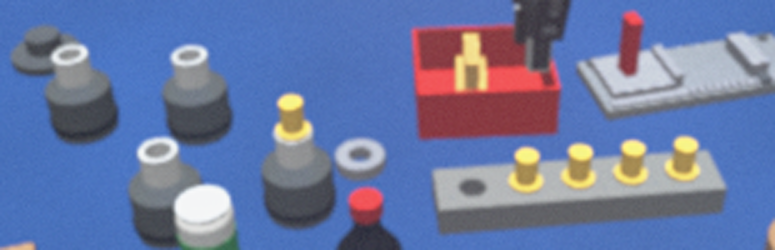

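Plug A is seated with its flange on the rim (291,125), and the shoe is upright in the bin. I'll continue with the other three.

```bash
python3 - <<'E'
from h import *
pick(-1)
if manip.get_width()>.017:
    put(H["B"])
E
```

```text
grip t47.0 w0.0200 g59 [0.6426 0.0507 0.0633] [-0.4 -0.2  6.5]
lift t47.5 w0.0201 g59 [0.6418 0.0507 0.1191] [-0.1  0.  -0.7]
over t49.4 w0.0200 g59 [ 0.6249 -0.2882  0.1996] [ 0.4  0.4 -0.3]
in z 0.125 t56.5 w0.0203 g60 [ 0.6247 -0.2901  0.1266] [-6.9 -2.1 12.8]
```

```bash
python3 - <<'E'
from h import *
release(); pick(0)
if manip.get_width()>.017: put(H["C"])
if .124<manip.get_position()[2]<.129:
    release(); pick(1)
    if manip.get_width()>.017: put(H["D"])
E
```

```text
grip t60.4 w0.0200 g59 [0.6443 0.1026 0.0634] [-1.2 -0.   6.2]
lift t61.0 w0.0202 g59 [0.6435 0.1025 0.1191] [-0.1 -1.1 -1.5]
over t63.0 w0.0200 g59 [ 0.4681 -0.2702  0.1999] [ 0.6 -0.7 -0.5]
in z 0.126 t69.9 w0.0203 g60 [ 0.4673 -0.271   0.1267] [-6.9 -3.1  9.7]
grip t74.0 w0.0201 g59 [0.6461 0.1545 0.0634] [-0.6  1.1  6.1]
lift t74.6 w0.0197 g59 [0.6452 0.1543 0.1191] [ 0.5  0.3 -1. ]
over t77.2 w0.0205 g59 [ 0.4482 -0.3932  0.2   ] [ 0.7 -0.1 -0.4]
in z 0.125 t84.3 w0.0204 g60 [ 0.4474 -0.3945  0.1265] [-8.1 -1.6 14.5]
```

```bash
python3 - <<'E'
from h import *
release(); manip.set_joints([-1.258,0.423,1.63,0,1.089,-0.019]); look("p7")
c=snap("top"); cv2.imwrite("pics/p8.png",cv2.resize(c["image"][140:300,150:510,::-1],None,fx=2.2,fy=2.2,interpolation=cv2.INTER_CUBIC)); stat()
E
```

```text
A [array([-0. ,  0.8])]
B [array([-0.1,  0.5])]
C [array([0. , 0.5])]
D [array([-0.1,  0.5])]
t86.5 w0.0399 g0 [ 0.2047 -0.5899  0.2527] [0.1 0.4 0.3]
```

View pics/p7.png

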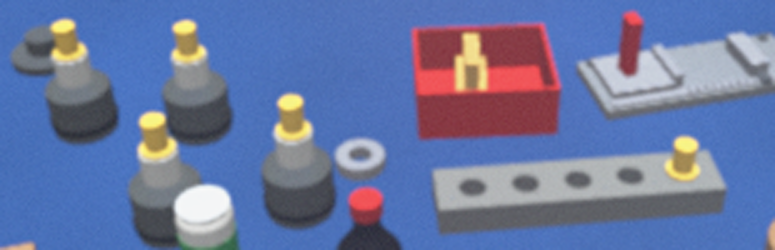

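View pics/p8.png

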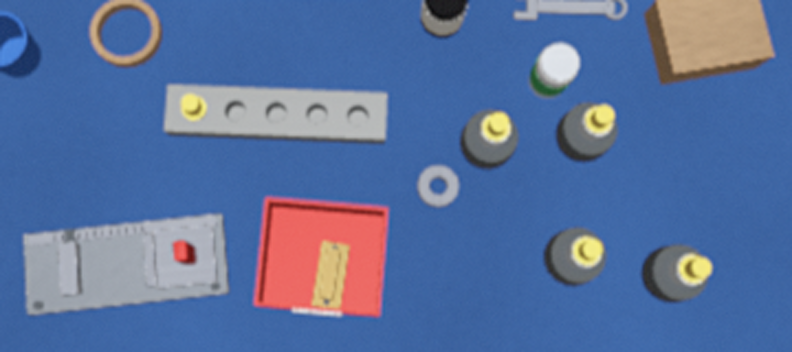

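All four plugs are seated and the bearing and tin haven't moved. The shoe was put at the bin's centre, but now sits at about (331,273) in the crop, close to the near wall, so I'll zoom in on it.

```bash
python3 - <<'E'
from h import *
c=snap("top"); s=snap("scene")
a=cv2.resize(c["image"][225:290,260:335,::-1],(690,598),interpolation=cv2.INTER_CUBIC)[:,:,:]; a=cv2.resize(a,(400,346)); b=cv2.resize(s["image"][160:220,285:365,::-1],(400,300),interpolation=cv2.INTER_CUBIC); 
a=cv2.copyMakeBorder(a,0,0,0,0,0); b=cv2.copyMakeBorder(b,0,46,0,0,cv2.BORDER_CONSTANT); cv2.imwrite("pics/p9.png",np.hstack([a,b]))
print(shoe(c,(265,228,330,290)))
E
```

```text
(array([0.44002774, 0.03021792]), array([79.37172699, 33.68268585]), -8.29180908203125)
```

View pics/p9.png

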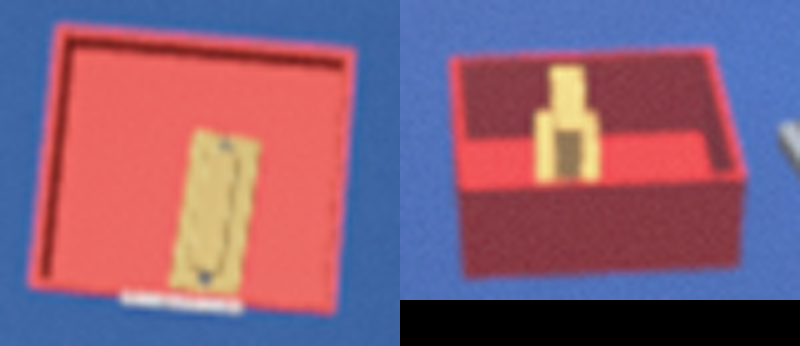

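The close-up shows the shoe standing flat on its foot inside the bin, with its rib up and a footprint of 79 x 34 mm. It has been nudged against the near wall, but that still meets the task, so I'll hand in.

```bash
python3 -c "
from rig import manip
print(manip.sign_off())"
```

```text
the job is handed in; nothing more can be done
None
```

The job is done and handed in at about 87 s; no verdict came back. The shoe was checked at about 11.5 N and is upright on its foot in the red bin (nudged about 2 cm to the near wall), the caliper is left open, all four housings are plugged fully home, and the bearing and grease tin were left alone.

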